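# Hang the lipped parts bin on the bench rack

## Robot

A 6-joint arm with a two-finger parallel gripper is mounted at the origin on the work surface. World frame = base frame: x ahead of the robot, y to its left, z up, the work surface at z = 0. Lengths are in m, angles in rad, forces in N, time in s.
With the tool pointing down it reaches from about 0.35 to 0.85 m from the base axis. Payload 8.1 kg.
Tool frame: the origin (TCP) lies on the centre line of the jaws, within the pads' length; the fingertips stand robot.finger_overhang ahead of it and the grasp point (between the pads) lies 5 mm behind it (robot.finger_overhang is the distance from the TCP to the fingertips, in m); z points along the fingers, y is the direction in which the jaws open and shut (so a half turn about z gives the same grasp; the last joint's range is limited). The gripper opens to 93 mm and grips with 3 to 60 N. Pads are 15 mm wide; open, the fingers measure 128 mm over their backs; the gripper's body (75 mm by 188 mm) begins 65 mm behind the grasp point.
Start: joints at [1.08, 0.13, 1.488, -0, 1.523, -0.085], TCP at [0.237, 0.551, 0.197] pointing down, gripper open.
Joint ranges: [-2.96, 2.96], [-0.89, 2.26], [0.02, 2.5], [-1.34, 4.48], [0, 2.73], [-2.66, 2.66]. Speed limits (rad/s): [2.39, 2.39, 2.79, 3.14, 3.14, 3.14].

## Interface

Orientations are given as a rotation vector (axis times angle).
In Python, from plant import robot gives the robot as it stands. The module is installed in compiled form; this text tells all that it offers.
- The arm moves only by the tool carry_out, never from a script. Its argument "commands" is a list that holds one entry, the list of rows, each a list of 4 numbers: the shift along the tool's x, y, z in cm, then the turn about the tool's z in degrees. In form: [[[tx, ty, tz, roll], ...]]. A call has 1 to 20 rows; each row shifts and turns the commanded pose from where the row before left it, along the tool's axes as they then stand; what a row does not reach is not made up. A row lasts 1/12 s, in which the tool goes at most 41.7 mm and 7.16 degrees, less where a joint would pass 70% of its speed; a pose out of reach is approached as far as the arm can. A call is refused whole if a number of a shift passes 4.17 or a number of a turn 7.16, either way. A call with a gripper value outside its range is refused whole. "claw" is the finger opening in cm, from 0 to 9.3, set as the call begins (left out, the last holds). The fingers move at their own pace and stop on an object; "grip_force" is the grip in N (left out, the last holds). Time passes only in rows, so rows that do not move let the fingers close. It gives the time, the measured TCP pose, the force and the opening at its end, in the units of the state.
- robot.read_state(): the state, without advancing time (a new reading comes with each control period).
- robot.read_camera(name): name is "scene" or "top"; returns the picture (384x512x3 uint8, red, green, blue); there is no depth.
- robot.camera_params(name): a dict with "mtx" (3x3 intrinsics, pixels), "R" (3x3) and "t" (3): a world point X has camera coordinates R X + t. Camera axes: x right, y down, z forward; pixel columns grow to the right and rows downward; lengths in m; the calibration is good to about 2 mm. A picture is of the moment at which its call begins. camera_params takes no time and is no camera call.
- robot.close_job(): hands the job in, once; it reports no verdict.
The state is a dict: "t": time; "q": joint angles; "dq": joint speeds; "joint_torque": joint torques, N m; "tool_pos": TCP position; "orientation": TCP orientation; "force": force on the tool from outside, world axes, zero at the start; "wrist_torque": the same for the moment, N m; "opening": finger opening in m.
Only numpy, scipy, OpenCV 4.12 (cv2) and the standard library are available. Lean on these libraries where they do the work, as an engineer would, in place of code of your own. Each camera call takes 0.05 s, during which the arm holds its last target.

## Task

Hang the loose parts bin that has a hooked lip on the little rack, in the middle of the free half of its rail, the half marked by the blank card. First hook its lip over the rail with the bin still upright, then let it swing down so that it hangs with its back flat against the lower bar, and let go. Leave the loose bin without a lip where it stands.

Things in the scene. Friction and masses are not known exactly. Their poses are not given: they have to be found in the camera images.
- bin: Bin to hang: loose, open-topped, light grey, 0.1-0.2 kg. Origin: mid-underside; z up, x towards the lip (away from robot, within 35 degrees, at start), y across. 56 mm wide; flat outer sides from x=-35 to 25, up to z=55 mm: grip these across y from above. The back leans out 25 degrees, from x=25, z=0 to x=62, z=80 mm. Starts upright on the table left or right of the rack (not always the same side).
- lip (a point): Point in the bin's 52 mm wide lip, an inverted V open below, where the rail's axis sits when seated: bin x=80, y=0, z=80 mm. Lip top z=92, far leg ends at x=89-92, z=60 mm. With the bin upright, a rail axis 61 to 82 mm ahead of the origin (middle 72) enters from below. Lowered onto the rail and released, the V centres itself and the bin's weight swings it till its back meets the lower bar.
- foot (a point): Middle of the bottom edge of the bin's leaning back: x=25, y=0, z=0 mm in the bin's frame. In the card's frame it lies at x=-16, z=-96 mm when the bin hangs flat, and at x=-55 mm when the lip is seated but the bin still upright.
- card: Blank white card, 44 x 34 mm, clipped behind the lower bar; marks the free half. Origin on the rail's axis at the middle of the free half, 170 mm above the table (the card itself is 70 mm lower). x level, across the rail, away from the robot; y along the rail; z up; turned like the rack.
- rack: Fixed grey-green rack: base 150 x 400 x 10 mm, a post at each end (y=+-188 mm, top z=185). Round steel rail, 12 mm diameter, axis at z=170 mm; lower bar, 12 mm, axis at z=108, 10 mm nearer the robot. Origin on the table under the rail's middle; x away from the robot, y along the rail. Middles of the halves: y=+85 and -85 mm; either may be free.
- hung_bin: Fixed wider grey bin (90 mm) hanging in the other half of the rail; it cannot move. Origin on the rail's axis at the middle of its half, axes as the card. It reaches about 95 mm from the rail towards the robot.
- plain_bin: Loose grey bin of the same size but without a lip, standing on the other side of the rack; leave it alone. Origin and axes as bin.
Mind the look-alikes: they are no part of the job. Leave any blue or yellow look-alike of the bin alone.

How it is judged:
On the way:
1. the lip is hooked over the rail at the free half (within 20 mm of its middle) while the bin is still upright, within 12 degrees (x of lip in the frame of card between -0.015 and 0.022 m and y of lip in the frame of card between -0.02 and 0.02 m and z of lip in the frame of card between -0.015 and 0.014 m and angle between bin's own z axis and vertical below 0.21 rad), for 0.1 s.
At the end, for the whole second after the job is handed in: The bin hangs at rest, its lip's seat within 12 mm of the rail's axis and 20 mm of the middle of the free half, back flat on the lower bar (foot within 17 mm of its flat place) and square to the rail within 10 degrees; the bin without a lip is within 30 mm of where it stood (x of lip in the frame of card between -0.012 and 0.012 m and y of lip in the frame of card between -0.02 and 0.02 m and z of lip in the frame of card between -0.012 and 0.012 m and x of foot in the frame of card between -0.033 and 0.001 m and z of foot in the frame of card below -0.08 m and angle between the y axis of bin and the y axis of card, either way round below 0.175 rad and linear speed of bin below 0.03 m/s and distance of plain_bin from where it was at the start of the episode below 0.03 m); the robot touches nothing.
It fails at once if the bin without a lip is shifted by more than 30 mm (distance of plain_bin from where it was at the start of the episode above 0.03 m).
It also fails if it takes over 42 s, if anything falls off the work surface, if the arm or the gripper's body presses on something with over 40 N, if the wrist force passes 120 N, or if a joint passes its speed limit or range.

## Working session

There is one attempt and no reset: what is moved stays moved. The work goes in short steps, Python scripts to look and compute and a tool call to move; the robot and the scene stay as the last step left them, time stands still between calls to the robot, and variables do not carry over. Pictures are saved under pics/ and viewed, and the job is handed in when it is done.

Besides the shell and the picture viewer there is one more tool, called after "Emit:" as name(argument=value, ...) on one line, values as JSON. carry_out: Moves the arm, as the interface text tells. Its arguments: {"type":"object","properties":{"commands":{"type":"array","items":{"type":"array","items":{"type":"array","items":{"type":"number"}}}},"claw":{"type":"number"},"grip_force":{"type":"number"}},"required":["commands"]}

```bash
mkdir -p pics; cat > h.py <<'E'
import numpy as np,cv2
from plant import robot
def snap(n,tag):
    im=robot.read_camera(n); cv2.imwrite(f'pics/{tag}.png',cv2.cvtColor(im,cv2.COLOR_RGB2BGR)); return im
def crop(src,dst,x0,y0,x1,y1,s):
    im=cv2.imread(f'pics/{src}.png')[y0:y1,x0:x1]; cv2.imwrite(f'pics/{dst}.png',cv2.resize(im,None,fx=s,fy=s,interpolation=cv2.INTER_CUBIC))
def ray(n,u,v,z):
    p=robot.camera_params(n);K,R,t=map(np.array,(p['mtx'],p['R'],p['t']))
    d=R.T@np.linalg.inv(K)@[u,v,1.];c=-R.T@t.reshape(3)
    return c+d*(z-c[2])/d[2]
def proj(n,X):
    p=robot.camera_params(n);K,R,t=map(np.array,(p['mtx'],p['R'],p['t']))
    c=K@(R@np.array(X)+t.reshape(3));return c[:2]/c[2]
E
python3 - <<'E'
from h import *
snap('scene','s0');snap('top','t0')
s=robot.read_state();print(s['t'],s['tool_pos'],s['orientation'],s['force'],robot.finger_overhang)
for n in('scene','top'):
    p=robot.camera_params(n);print(n,p, -np.array(p['R']).T@np.array(p['t']))
E
```

```text
0.1 [0.23657197 0.55079697 0.19630143] [-6.33020346e-01 -3.07667271e+00  2.47217675e-03] [-0.11760509 -0.60237664  0.28607537] 0.014
scene {'mtx': array([[380.39959334,   0.        , 250.96172003],
       [  0.        , 380.39959334, 186.68462723],
       [  0.        ,   0.        ,   1.        ]]), 'R': array([[ 0.58894044,  0.80806802, -0.01323779],
       [ 0.62226174, -0.46385032, -0.63058164],
       [-0.51569321,  0.36313766, -0.77601002]]), 't': array([-0.41956788, -0.22577335,  1.31920797])} [ 1.06789719 -0.24473975  0.87579593]
top {'mtx': array([[363.09484915,   0.        , 258.90401398],
       [  0.        , 363.09484915, 189.0197011 ],
       [  0.        ,   0.        ,   1.        ]]), 'R': array([[ 1.27133886e-02, -9.99916809e-01,  2.17816370e-03],
       [-9.94953034e-01, -1.28670513e-02, -9.95133079e-02],
       [ 9.95330558e-02, -9.02019224e-04, -9.95033847e-01]]), 't': array([0.07756922, 0.56567844, 1.2297006 ])} [0.43944145 0.08595059 1.27971729]
```

View pics/s0.png

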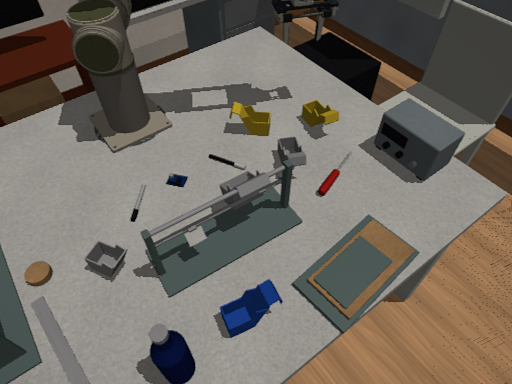

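View pics/t0.png

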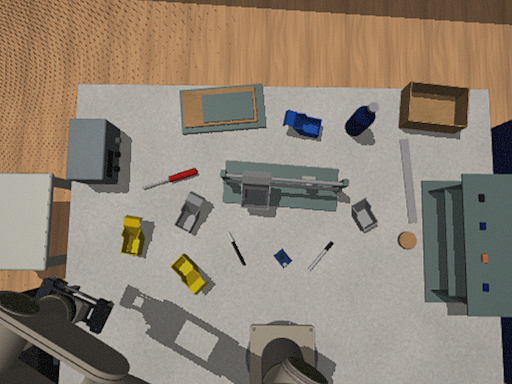

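The scene shows a hung bin on the rail's left (+y) half, the card at scene (196,236), and grey loose bins at top (190,212) and (364,216). I'll enlarge.

```bash
python3 - <<'E'
from h import *
crop('t0','t0a',160,150,260,240,8);crop('t0','t0b',290,150,390,240,8);crop('s0','s0a',220,120,320,200,8);crop('s0','s0b',70,210,230,300,5)
E
```

```text
(no output)
```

View pics/t0a.png

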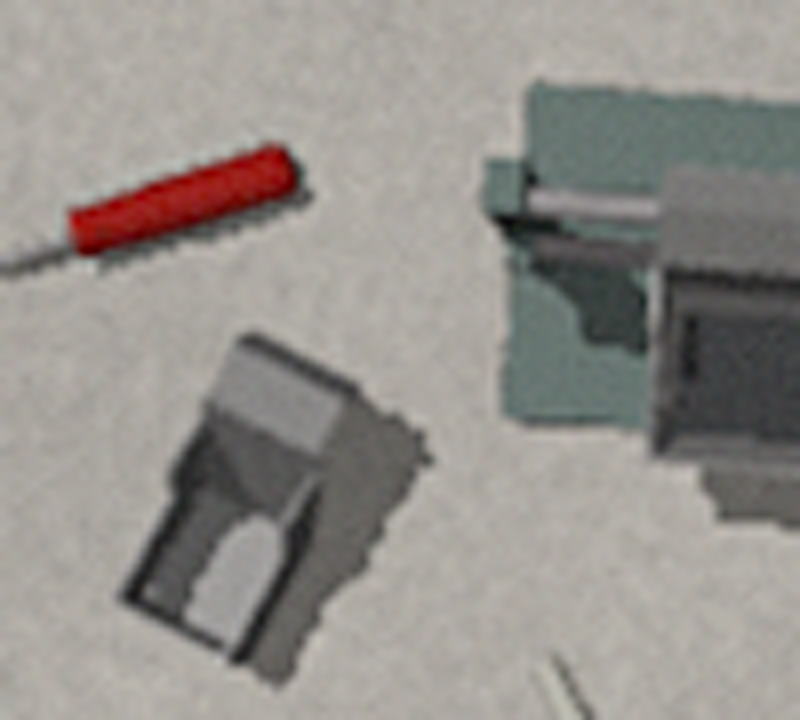

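View pics/t0b.png

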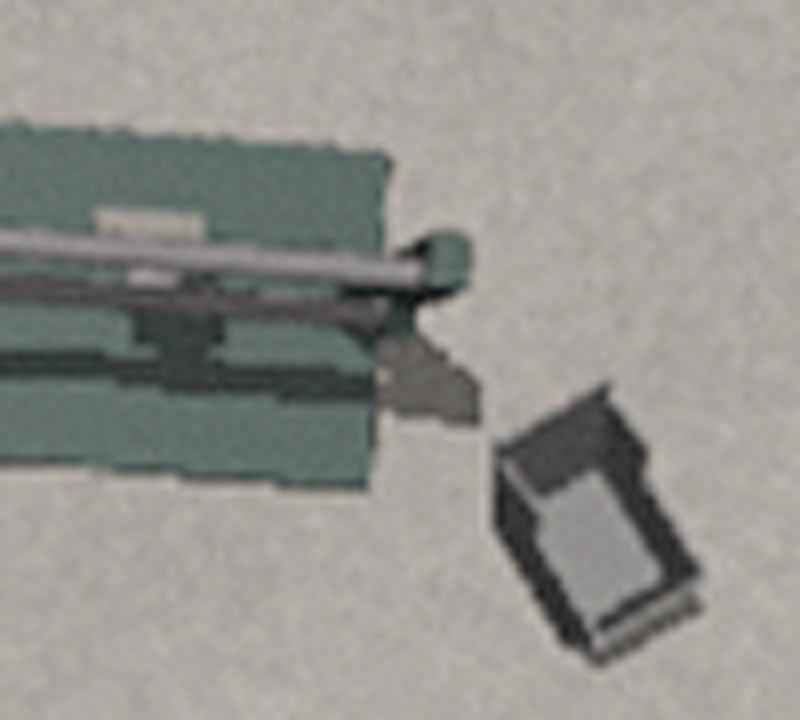

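View pics/s0a.png

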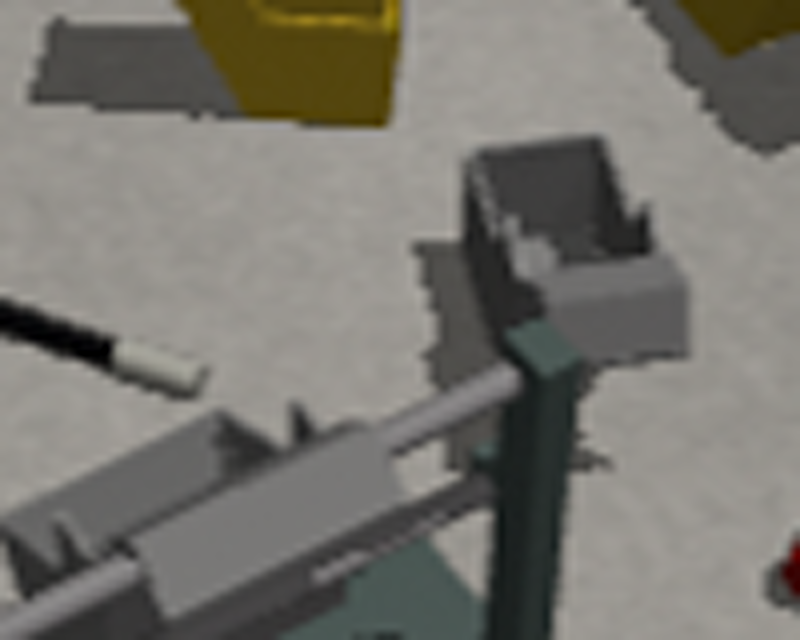

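View pics/s0b.png

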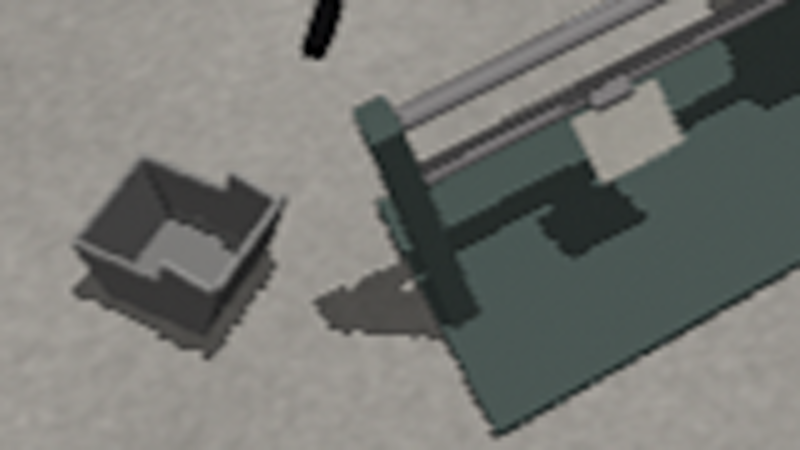

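```bash
python3 - <<'E'
from h import *
A=lambda x,y:(160+(x-3.5)/8,150+(y-3.5)/8);B=lambda x,y:(290+(x-3.5)/8,150+(y-3.5)/8);S=lambda x,y:(220+(x-3.5)/8,120+(y-3.5)/8)
S2=lambda x,y:(70+(x-2)/5,210+(y-2)/5)
def p(l,n,uv,z): r=ray(n,*uv,z);print(l,(r*1000).round(1));return r
fl=p('base FL','top',A(535,85),.01);nl=p('base NL','top',A(503,415),.01);fr=p('base FR','top',B(388,155),.01);nr=p('base NR','top',B(368,490),.01)
print((fl+nl+fr+nr)/4,np.linalg.norm(fl-nl),np.linalg.norm(fr-nr),np.linalg.norm(fl-fr),np.degrees(np.arctan2(*( -(fl+nl-fr-nr)[:2]))))
d=(fl+nl-fr-nr)[:2];print('rack yaw',np.degrees(np.arctan2(-d[0],d[1])))
p('postL','top',A(503,178),.185);p('postR','top',B(455,250),.185)
p('railL','top',A(530,205),.176);p('railR','top',B(420,270),.176)
p('railL sc','scene',S(505,385),.176);p('railR sc','scene',S2(410,110),.176)
p('card top clip','top',B(155,280),.108)
for z in(.055,):
  a=p('front L top','top',A(122,600),z);b=p('front R top','top',A(238,662),z);print(np.linalg.norm(a-b))
  a=p('front L sc','scene',S(600,137),z);b=p('front R sc','scene',S(467,155),z);print(np.linalg.norm(a-b))
a=p('lip fl','top',A(250,333),.085);b=p('lip fr','top',A(358,385),.085);print(np.linalg.norm(a-b))
a=p('lip nl','top',A(210,400),.085);b=p('lip nr','top',A(315,455),.085);print(np.linalg.norm(a-b))
a=p('liptop sc L','scene',S(690,290),.092);b=p('liptop sc R','scene',S(550,305),.092)
E
```

```text
base FL [667.6 201.1  10. ]
base NL [521.1 211.9  10. ]
base FR [ 641.4 -194.1   10. ]
base NR [ 493.4 -184.1   10. ]
[0.5808712  0.00869785 0.01      ] 0.14688036347774075 0.1483883224334099 0.39609576508127803 -176.10365901719499
rack yaw -3.8963409828050115
postL [600.1 196.6 185. ]
postR [ 577.4 -180.7  185. ]
railL [591.2 186.9 176. ]
railR [ 570.7 -169.4  176. ]
railL sc [600.8 181.1 176. ]
railR sc [ 575.4 -164.4  176. ]
card top clip [573.3 -77.4 108. ]
front L top [438.5 365.4  55. ]
front R top [413.3 316.   55. ]
0.055499571988738124
front L sc [441.7 365.8  55. ]
front R sc [418.6 318.3  55. ]
0.05284993838756877
lip fl [548.8 309.7  85. ]
lip fr [527.9 264.5  85. ]
0.049794958564346264
lip nl [520.9 325.3  85. ]
lip nr [498.8 281.4  85. ]
0.049148214971784634
liptop sc L [548.8 313.2  92. ]
liptop sc R [524.8 268.8  92. ]
```

```bash
python3 - <<'E'
from h import *
O=np.array([.5825,.0087]);y=np.radians(-3.9);R=np.array([[np.cos(y),-np.sin(y)],[np.sin(y),np.cos(y)]])
Ob=np.array([.4592,.3255]);yb=np.radians(-26.5);Rb=np.array([[np.cos(yb),-np.sin(yb)],[np.sin(yb),np.cos(yb)]])
rack=lambda a,b,c:np.r_[O+R@[a,b],c]
bin=lambda a,b,c:np.r_[Ob+Rb@[a,b],c]
print('card',rack(0,-.085,.17))
for n,f in(('top','t0'),('scene','s0')):
    im=cv2.resize(cv2.imread(f'pics/{f}.png'),None,fx=4,fy=4,interpolation=cv2.INTER_CUBIC)
    def L(P,Q,c): cv2.line(im,*[tuple(int(v) for v in proj(n,X)*4+1.5) for X in(P,Q)],c,1)
    L(rack(0,-.18,.17),rack(0,.18,.17),(0,0,255))
    L(rack(-.01,-.18,.108),rack(-.01,.18,.108),(0,255,255))
    L(rack(0,-.085,.17),rack(-.01,-.085,.108),(255,0,255))
    c=[(.075,.2),(.075,-.2),(-.075,-.2),(-.075,.2)]
    for i in range(4):L(rack(*c[i],.01),rack(*c[i-1],.01),(0,255,0))
    c=[(-.035,-.028,.055),(.025,-.028,.055),(.025,-.028,0),(-.035,-.028,0)]
    for i in range(4):
        for s in(1,-1):L(bin(c[i][0],s*c[i][1],c[i][2]),bin(c[i-1][0],s*c[i-1][1],c[i-1][2]),(255,128,0))
    L(bin(.08,-.026,.092),bin(.08,.026,.092),(0,0,255));L(bin(.09,-.026,.06),bin(.09,.026,.06),(0,255,0))
    if n=='top': cv2.imwrite('pics/o1.png',im[600:1000,640:1440])
    else: cv2.imwrite('pics/o2.png',im[500:1100,520:1280])
E
```

```text
card [ 0.5767187  -0.07610316  0.17      ]
```

View pics/o1.png

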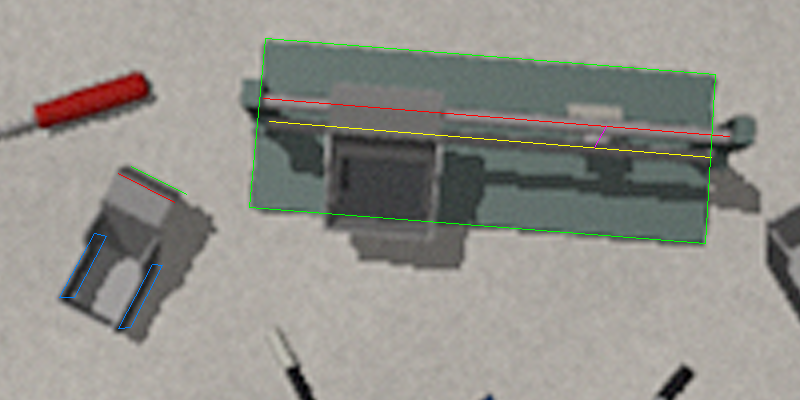

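View pics/o2.png

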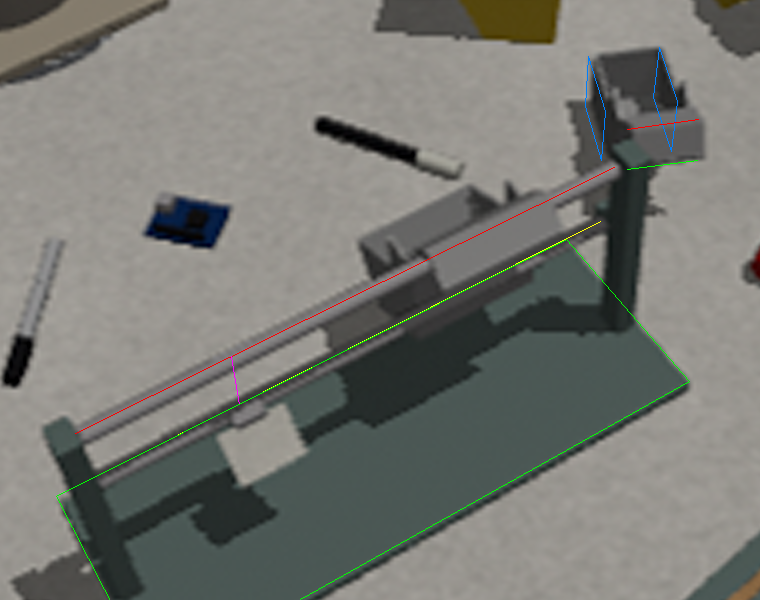

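Emit:
carry_out(commands=[[[-2.4, -1, 0, 0], [-2.4, -1, 0, 0], [-2.4, -1, 0, 0], [-2.4, -1, 0, 0], [-2.4, -1, 0, 0], [-2.4, -1, 0, 0], [-2.4, -1, 0, 0], [-2.4, -1, 0, 0], [-2.4, -1, 0, 0], [-2.4, -1, 0, 0], [-2.4, -1, 0, 0], [-2.4, -1, 0, 0], [0, 0, 0, 3.3], [0, 0, 2, 0], [0, 0, 2, 0], [0, 0, 2, 0], [0, 0, 0, 0], [0, 0, 0, 0], [0, 0, 0, 0]]], claw=9.3)

```text
t: 1.68
tool_pos: [0.4543, 0.3276, 0.1382]
orientation: [0.721, 3.057, 0.001]
force: [0.1, 0.0, 1.0]
opening: 0.0927
```

```bash
cat >> h.py <<'E'
from scipy.spatial.transform import Rotation as Ro
def st():
    s=robot.read_state();r=Ro.from_rotvec(s['orientation']).as_matrix()
    print(round(s['t'],2),(s['tool_pos']*1000).round(1),'yaw',np.degrees(np.arctan2(-r[0,1],r[1,1])).round(2),'open',s['opening'],'F',np.round(s['force'],1));return s,r
def need(target,up_z):
    s,r=st();print('tool shift cm',(r.T@(np.r_[target,up_z]-s['tool_pos'])*100).round(2))
E
python3 - <<'E'
from h import *
need([.4547,.3277],.03)
snap('top','t1');snap('scene','s1');crop('t1','t1a',150,160,250,240,8);crop('s1','s1a',230,80,330,180,6)
E
```

```text
1.68 [454.3 327.6 138.2] yaw -26.54 open 0.09270362638311216 F [0.1 0.  1. ]
tool shift cm [-0.02  0.02 10.82]
```

View pics/t1a.png

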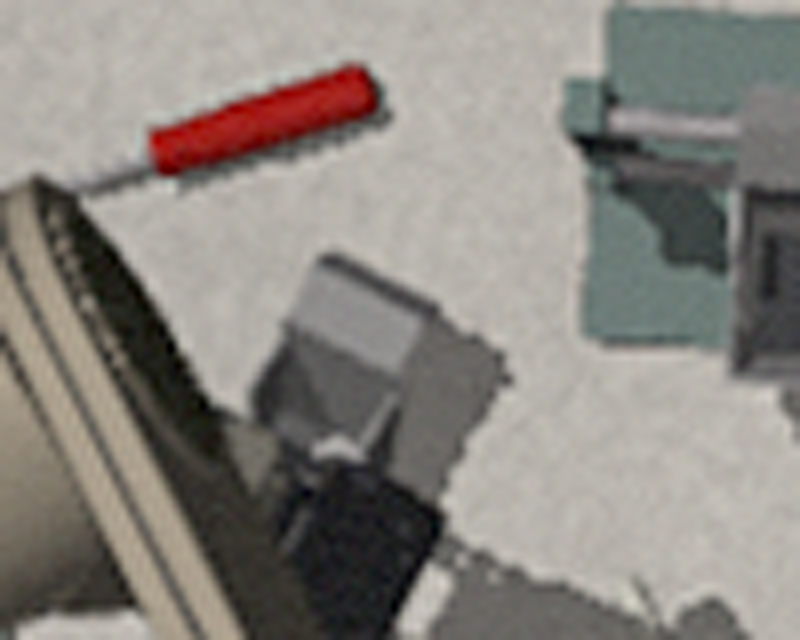

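View pics/s1a.png

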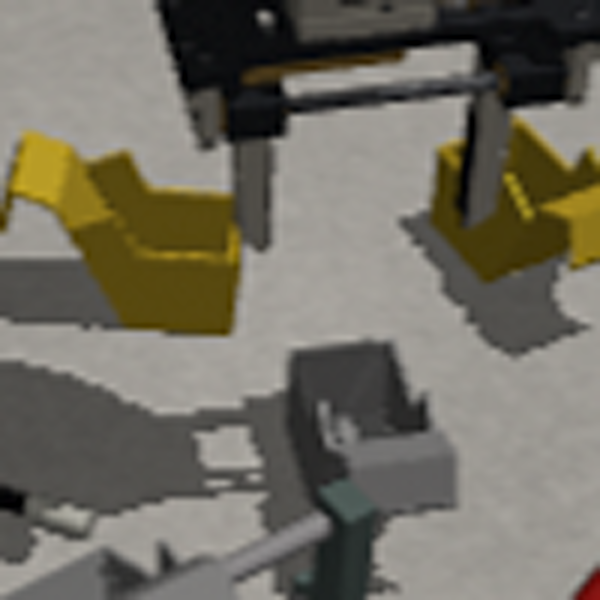

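The gripper's black body sits squarely across the bin and the fingers straddle it in both views. I'll descend, then close.

Emit:
carry_out(commands=[[[0, 0, 2, 0], [0, 0, 2, 0], [0, 0, 2, 0], [0, 0, 2, 0], [0, 0, 1.4, 0], [0, 0, 1.4, 0], [0, 0, 0, 0], [0, 0, 0, 0], [0, 0, 0, 0]]])

```text
t: 2.53
tool_pos: [0.4551, 0.328, 0.031]
orientation: [0.721, 3.056, 0.002]
force: [0.3, 0.0, 0.4]
opening: 0.0928
```

Emit:
carry_out(commands=[[[0, 0, 0, 0], [0, 0, 0, 0], [0, 0, 0, 0], [0, 0, 0, 0], [0, 0, 0, 0], [0, 0, 0, 0], [0, 0, 0, 0], [0, 0, 0, 0], [0, 0, 0, 0], [0, 0, 0, 0], [0, 0, 0, 0], [0, 0, 0, 0]]], claw=4, grip_force=20)

```text
t: 3.53
tool_pos: [0.4543, 0.3276, 0.0295]
orientation: [0.721, 3.057, 0.001]
force: [-0.4, 2.4, 3.1]
opening: 0.0555
```

```bash
python3 - <<'E'
from h import *
st();snap('top','t2');snap('scene','s2');crop('t2','t2a',150,160,250,240,8);crop('s2','s2a',230,80,330,180,6)
E
```

```text
3.53 [454.3 327.6  29.5] yaw -26.55 open 0.05547289113394145 F [-0.4  2.4  3.1]
```

View pics/t2a.png

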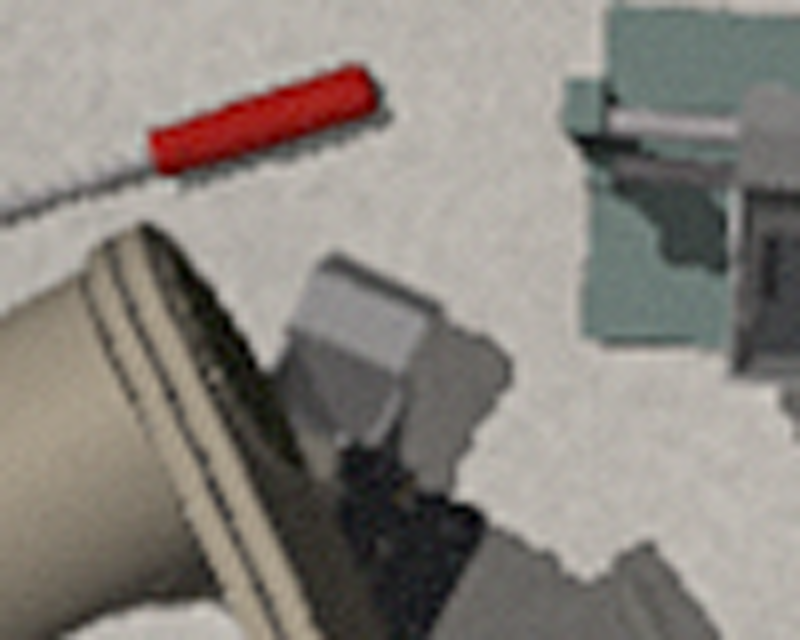

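View pics/s2a.png

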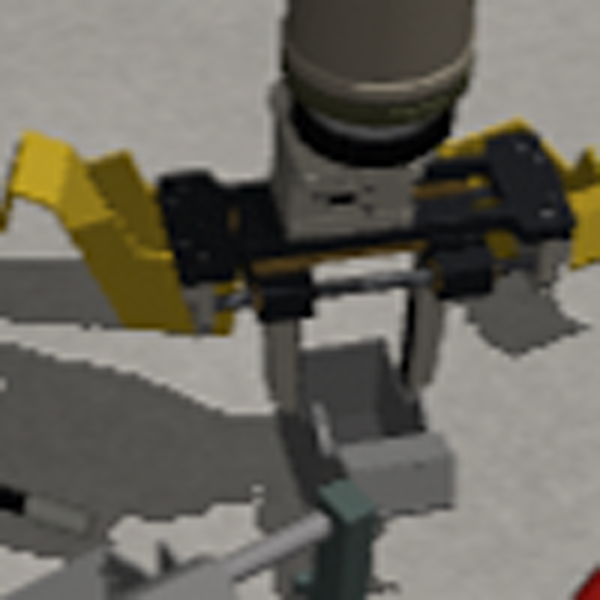

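Opening reads 55.5 mm (56 mm bin), so it is gripped and still upright in both views. Lifting and squaring to the rack.

Emit:
carry_out(commands=[[[0, 0, -1, 0], [0, 0, -2, 0], [0, 0, -3, 0], [0, 0, -3, 0], [0, 0, -3, 0], [0, 0, -3, 0], [0, 0, -3, 0], [0, 0, -3, 0], [0, 0, -1, -5], [0, 0, 0, -5], [0, 0, 0, -5], [0, 0, 0, -5], [0, 0, 0, -2.6], [0, 0, 0, 0], [0, 0, 0, 0], [0, 0, 0, 0]]])

```text
t: 4.97
tool_pos: [0.4539, 0.327, 0.2491]
orientation: [-0.111, -3.139, 0.001]
force: [0.0, -0.5, -2.0]
opening: 0.0552
```

```bash
python3 - <<'E'
from h import *
need([.501,-.0708],.25)
E
```

```text
4.97 [453.9 327.  249.1] yaw -4.06 open 0.05524796344654715 F [ 0.  -0.5 -2. ]
tool shift cm [ -7.52 -39.34  -0.07]
```

Emit:
carry_out(commands=[[[-0.5, -1.5, 0, 0], [-0.5, -2.6, 0, 0], [-0.5, -2.7, 0, 0], [-0.5, -2.7, 0, 0], [-0.5, -2.7, 0, 0], [-0.5, -2.7, 0, 0], [-0.5, -2.7, 0, 0], [-0.5, -2.7, 0, 0], [-0.5, -2.7, 0, 0], [-0.5, -2.7, 0, 0], [-0.5, -2.7, 0, 0], [-0.5, -2.7, 0, 0], [-0.5, -2.7, 0, 0], [-0.5, -2.7, 0, 0], [-0.5, -2, 0, 0], [0, -0.8, 0, 0], [0, 0, 4, 0], [0, 0, 2, 0], [0, 0, 0, 0], [0, 0, 0, 0]]])

```text
t: 6.63
tool_pos: [0.5006, -0.0692, 0.1884]
orientation: [-0.109, -3.137, -0.001]
force: [0.2, 0.4, -0.6]
opening: 0.0553
```

```bash
python3 - <<'E'
from h import *
need([.501,-.0708],.16)
snap('top','t3');snap('scene','s3');crop('t3','t3a',270,150,370,230,8);crop('s3','s3a',130,170,250,270,6)
E
```

```text
6.63 [500.6 -69.2 188.4] yaw -3.97 open 0.05527120975145836 F [ 0.2  0.4 -0.6]
tool shift cm [-0.06 -0.15  2.84]
```

View pics/t3a.png

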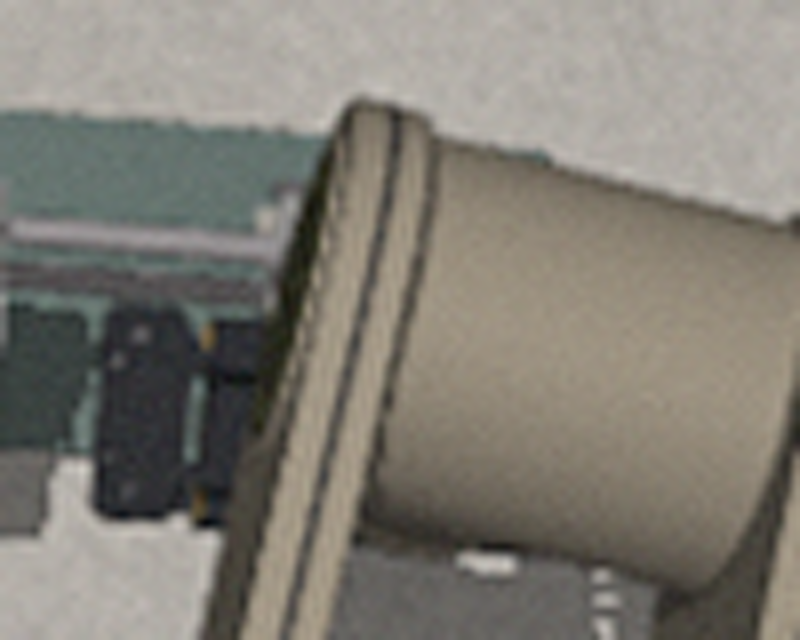

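View pics/s3a.png

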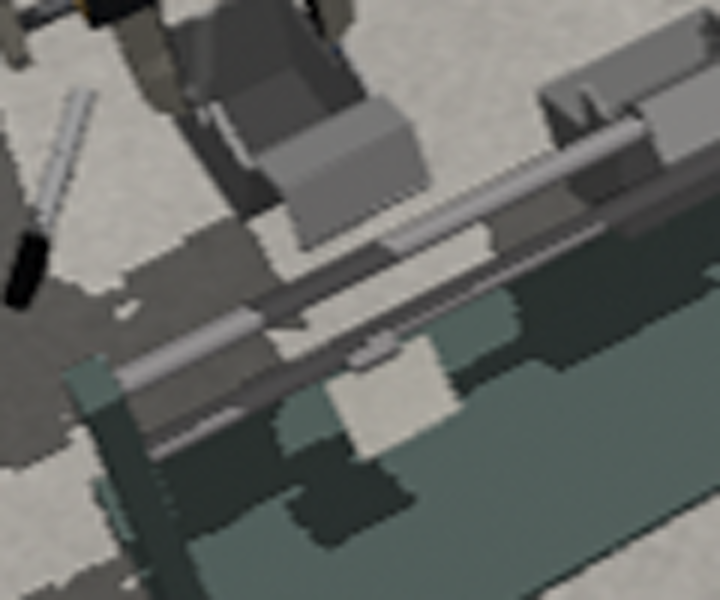

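```bash
python3 - <<'E'
from h import *
s,r=st();p=s['tool_pos'];y=np.radians(-4.0);R=np.array([[np.cos(y),-np.sin(y)],[np.sin(y),np.cos(y)]])
b=p[:2]+R@[.005,0];bz=p[2]-.0295
f=lambda X:((proj('scene',X)-[130,170])*6+2.5).round(0)
for n,q in(('leg',(.0905,.06)),('top',(.08,.092)),('lip',(.08,.08))):
    print(n,[f(np.r_[b+R@[q[0],s*.026],bz+q[1]]) for s in(-1,1)])
O=np.array([.584,.0087])
print('rail',[f(np.r_[O+R@[0,v],.17]) for v in(-.18,-.111,-.085,-.059,0)])
print('lip mid in card',R.T@(b+R@[.08,0]-O)-[0,-.085])
E
```

```text
6.73 [502.6 -69.7 191.1] yaw -3.94 open 0.05549005324144465 F [ 1.1 -0.1 -1. ]
leg [array([290., 253.]), array([422., 189.])]
top [array([262., 178.]), array([397., 114.])]
lip [array([268., 199.]), array([402., 135.])]
rail [array([115., 383.]), array([287., 298.]), array([350., 267.]), array([411., 237.]), array([546., 170.])]
lip mid in card [0.00926385 0.00110669]
```

Emit:
carry_out(commands=[[[0, -0.2, 1, 0], [0, 0, 1, 0], [0, 0, 1, 0], [0, 0, 1, 0], [0, 0, 0, 0], [0, 0, 0, 0], [0, 0, 0, 0], [0, 0, 0, 0]]])

```text
t: 7.4
tool_pos: [0.5021, -0.072, 0.1498]
orientation: [0.108, 3.139, -0.0]
force: [1.5, 0.1, -0.5]
opening: 0.0558
```

```bash
cat > chk.py <<'E'
from h import *
import sys
def chk(tag):
    snap('scene',tag);crop(tag,tag+'a',130,170,250,270,6)
    s,r=st();p=s['tool_pos'];y=np.radians(-4.0);R=np.array([[np.cos(y),-np.sin(y)],[np.sin(y),np.cos(y)]])
    b=p[:2]+R@[.005,0];bz=p[2]-.0295
    f=lambda X:((proj('scene',X)-[130,170])*6+2.5).round(0)
    for n,q in(('leg',(.0905,.06)),('top',(.08,.092))):
        print(n,[f(np.r_[b+R@[q[0],s*.026],bz+q[1]]) for s in(-1,1)])
    print('lip in card',(R.T@(b+R@[.08,0]-[.585,.0087])-[0,-.085]).round(4),round(bz+.08-.17,4))
chk(sys.argv[1])
E
python3 chk.py s4
```

```text
7.45 [502.1 -72.  149.9] yaw -3.95 open 0.05535375040943262 F [ 0.6  0.5 -1.9]
leg [array([302., 320.]), array([429., 258.])]
top [array([275., 250.]), array([405., 187.])]
lip in card [ 0.008  -0.0013] 0.0304
```

View pics/s4a.png

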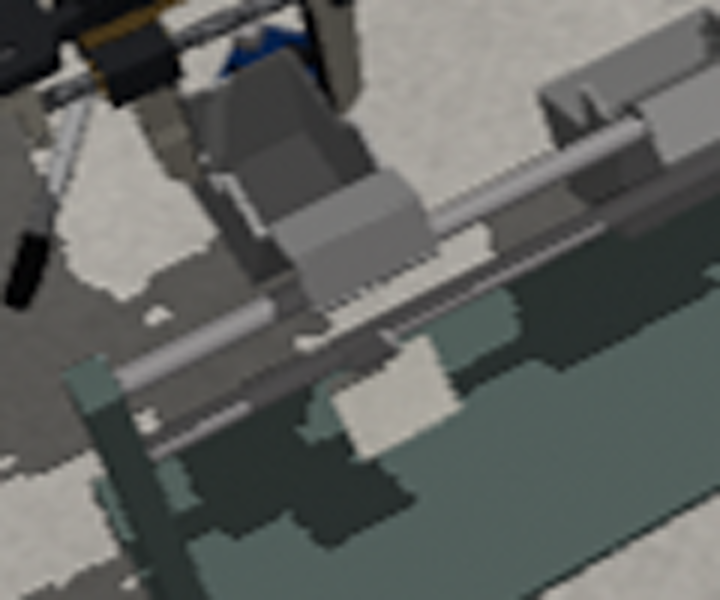

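The lip's far leg (bottom edge about (320,312)–(437,245) in the crop) hides the rail, so it is beyond the rail. I'll lower it now.

Emit:
carry_out(commands=[[[0, 0, 0.5, 0], [0, 0, 0.5, 0], [0.2, 0, 0.5, 0], [0.2, 0, 0.5, 0], [0, 0, 0, 0], [0, 0, 0, 0], [0, 0, 0, 0], [0, 0, 0, 0]]])

```text
t: 8.12
tool_pos: [0.4979, -0.0717, 0.1296]
orientation: [0.108, 3.139, -0.0]
force: [-0.3, 0.7, -2.3]
opening: 0.0554
```

```bash
python3 chk.py s5
```

```text
8.17 [498.  -71.7 129.6] yaw -3.95 open 0.05551485864625067 F [ 0.4  0.4 -0.7]
leg [array([306., 343.]), array([430., 281.])]
top [array([280., 274.]), array([407., 212.])]
lip in card [ 0.0038 -0.0013] 0.0101
```

View pics/s5a.png

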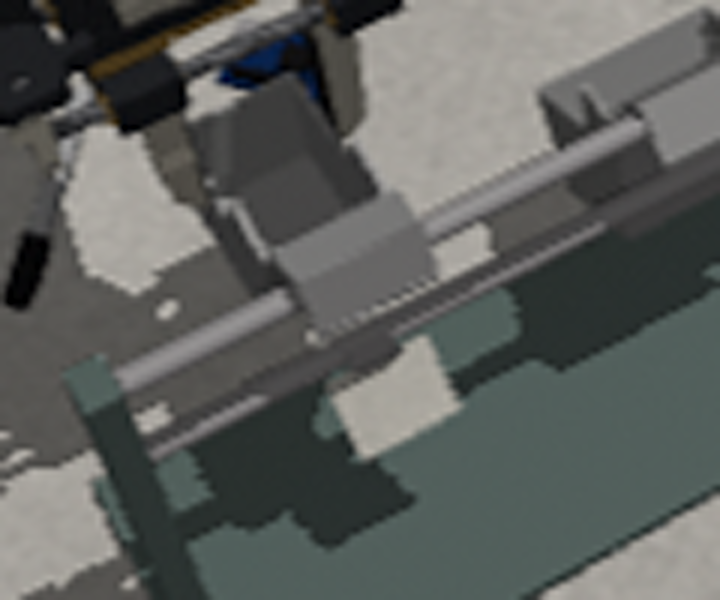

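Force stays near zero and the rail enters the lip from the side at about (290,295). I'll lower the last bit slowly.

Emit:
carry_out(commands=[[[0.1, 0, 0.3, 0], [0.1, 0, 0.3, 0], [0, 0, 0, 0], [0, 0, 0, 0], [0, 0, 0, 0]]])

```text
t: 8.58
tool_pos: [0.4956, -0.0715, 0.1232]
orientation: [-0.108, -3.14, -0.0]
force: [0.0, 0.6, -1.2]
opening: 0.0554
```

Emit:
carry_out(commands=[[[0, 0, 0.2, 0], [0, 0, 0, 0], [0, 0, 0, 0], [0, 0, 0, 0]]])

```text
t: 8.92
tool_pos: [0.4957, -0.0715, 0.1212]
orientation: [-0.108, -3.14, 0.0]
force: [-1.0, -0.2, -0.5]
opening: 0.0552
```

```bash
python3 chk.py s6
```

```text
8.97 [495.7 -71.5 121.3] yaw -3.95 open 0.05511739269236846 F [ 0.5  0.5 -2.2]
leg [array([307., 351.]), array([430., 289.])]
top [array([281., 283.]), array([407., 221.])]
lip in card [ 0.0015 -0.0012] 0.0018
```

View pics/s6a.png

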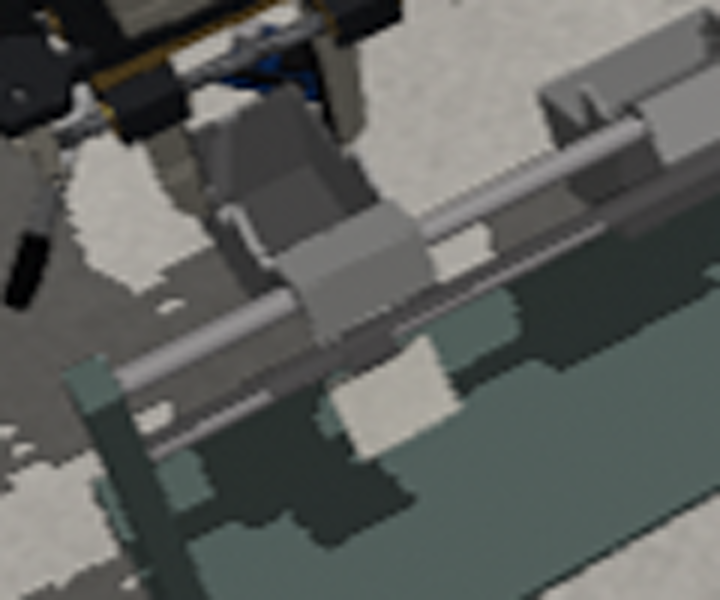

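The lip is seated within about 2 mm, with the bin upright and centred over the card. Releasing it.

Emit:
carry_out(commands=[[[0, 0, 0, 0], [0, 0, 0, 0], [0, 0, 0, 0], [0, 0, 0, 0], [0, 0, 0, 0], [0, 0, 0, 0], [0, 0, 0, 0], [0, 0, 0, 0], [0, 0, 0, 0], [0, 0, 0, 0], [0, 0, 0, 0], [0, 0, 0, 0], [0, 0, 0, 0], [0, 0, 0, 0]]], claw=9.3)

```text
t: 10.13
tool_pos: [0.4957, -0.0715, 0.1212]
orientation: [-0.108, -3.14, -0.0]
force: [-0.3, 0.1, 0.9]
opening: 0.0929
```

```bash
python3 chk.py s7
```

```text
10.18 [495.7 -71.5 121.2] yaw -3.95 open 0.09281367367269698 F [0.2 0.3 0.2]
leg [array([307., 351.]), array([430., 289.])]
top [array([281., 283.]), array([407., 221.])]
lip in card [ 0.0015 -0.0012] 0.0017
```

View pics/s7a.png

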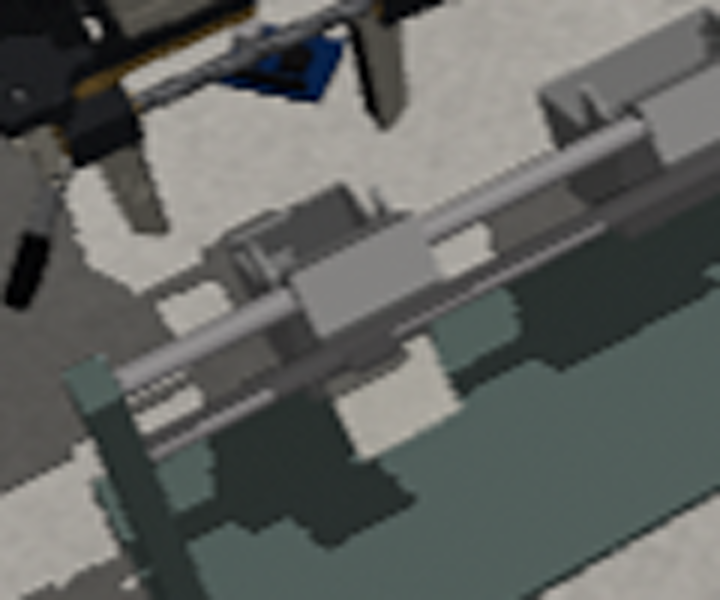

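The bin has swung down and looks like the already-hung bin: its lip covers the rail at about (290–440, 215–335), and the fingers stand clear on both sides. I'll raise and back away.

Emit:
carry_out(commands=[[[0, 0, -1, 0], [0, 0, -2, 0], [0, 0, -3, 0], [0, 0, -3, 0], [0, 0, -3, 0], [0, 0, -3, 0], [0.5, 3, 0, 0], [0.5, 3, 0, 0], [0.5, 3, 0, 0], [0.5, 3, 0, 0], [0.5, 3, 0, 0], [0.5, 3, 0, 0], [0.5, 3, 0, 0], [0.5, 3, 0, 0], [0, 3, 0, 0], [0, 3, 0, 0], [0, 0, 0, 0], [0, 0, 0, 0], [0, 0, 0, 0]]])

```text
t: 11.77
tool_pos: [0.4764, 0.2304, 0.2717]
orientation: [0.107, 3.139, -0.001]
force: [-0.3, -0.7, 0.0]
opening: 0.093
```

```bash
python3 - <<'E'
from h import *
st();snap('top','t8');snap('scene','s8');crop('t8','t8a',290,150,390,240,8);crop('s8','s8a',70,170,230,290,5)
a,b=[cv2.imread(f'pics/{x}.png')[190:240,345:385].astype(int) for x in('t0','t8')];print('plain diff',np.abs(a-b).mean(),np.abs(a-b).max())
y=np.radians(-3.9);R=np.array([[np.cos(y),-np.sin(y)],[np.sin(y),np.cos(y)]]);O=np.array([.584,.0087])+R@[0,-.085]
c=lambda x,yy,z:np.r_[O+R@[x,yy],.17+z]
for n,q in(('foot',(-.016,-.096)),('railmid',(0,0))):
  for s in(-.028,.028):print(n,((proj('top',c(q[0],s,q[1]))-[290,150])*8+3.5).round(0),((proj('scene',c(q[0],s,q[1]))-[70,170])*5+2).round(0))
E
```

```text
11.77 [476.4 230.4 271.7] yaw -3.92 open 0.09303872198997266 F [-0.3 -0.7  0. ]
plain diff 9.3575 23
foot [205. 321.] [554. 338.]
foot [ 71. 310.] [655. 286.]
railmid [247. 255.] [535. 250.]
railmid [101. 243.] [647. 195.]
```

View pics/t8a.png

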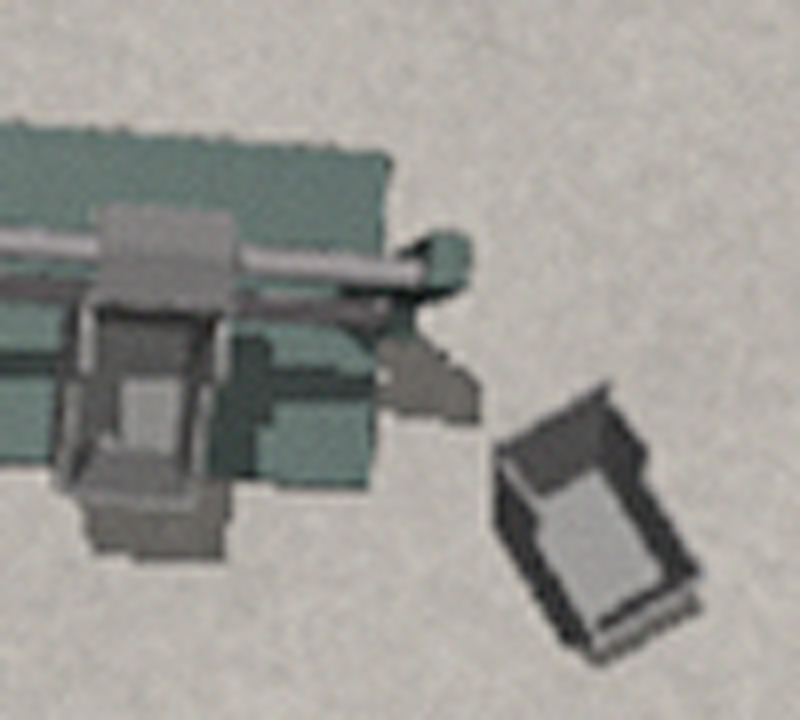

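View pics/s8a.png

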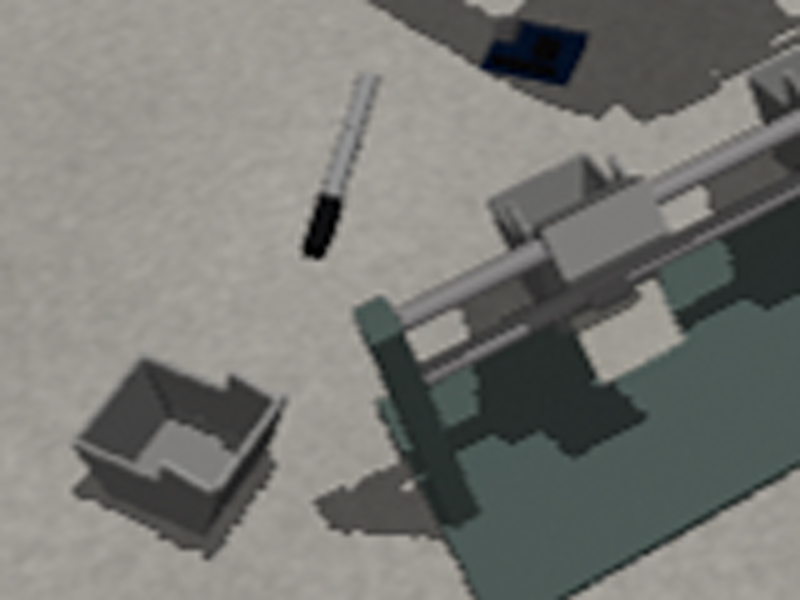

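The top view shows the lip's middle at crop x≈169, against about 174 for the half's middle (roughly 2 mm). The bin is square to the rail, its tilt matches the fixed hung bin, and the plain bin hasn't moved. Handing in.

```bash
python3 - <<'E'
from h import *
print(robot.close_job())
E
```

```text
the job is handed in; nothing more can be done
None
```

The bin with the hooked lip now hangs on the free half of the rail, and the job is handed in. I gripped it across its sides and lowered its lip over the rail with the bin still upright. When I let go, it swung down by itself. The arm was finished and clear at 11.8 s.

**Last checks:**
- **Hooking:** the lip was worked out to be about 2 mm from its seat just before release, with the bin upright and no contact force to speak of.
- **Hanging:** the bin is about 2 mm from the middle of the free half and square to the rail. Its tilt matches the fixed hung bin. I judged "flat on the lower bar" from that match in the pictures and did not measure the foot point.
- **Plain bin:** it looks unmoved in both views.
- **Robot:** the gripper is well clear and touches nothing.

**Disagreement:** the two cameras differed by about 2–5 mm. The scene view put the bin about 4 mm further along the rail than the joint readings did, which is well inside the 20 mm tolerance.

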